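# Set the forcing-room thermostat dial and store it

## Robot

A 7-joint arm with a two-finger parallel gripper is mounted at the origin on the work surface. World frame = base frame: x ahead of the robot, y to its left, z up, the work surface at z = 0. Lengths are in m, angles in rad, forces in N, time in s.
With the tool pointing down it reaches from about 0.4 to 0.85 m from the base axis. Payload 10.4 kg.
Tool frame: the origin (TCP) lies at the very end of the fingers, on their centre line; the grasp point (between the pads) lies 19 mm behind it; z points along the fingers, y is the line along which they close (so a half turn about z gives the same grasp; the last joint's range is limited). The gripper opens to 87 mm and grips with 3 to 60 N. Pads are 19 mm wide; open, the fingers measure 117 mm over their backs; the gripper's body (75 mm by 190 mm) begins 51 mm behind the grasp point.
Start: joints at [-1.304, 0.332, -0.065, 1.46, 0.022, 1.35, -0.088], TCP at [0.179, 0.599, 0.223] pointing down, gripper open.
Joint ranges: [-2.6, 2.6], [-0.5, 2.12], [-1.47, 1.34], [0.16, 2.42], [-1.27, 4.41], [0.06, 2.06], [-2.6, 2.6]. Speed limits (rad/s): [2.22, 2.22, 2.79, 2.79, 3.14, 3.14, 3.14].

## Interface

Orientations are given as a unit quaternion [x, y, z, w].
In Python, from bench import r gives the robot as it stands.
- The arm moves only by the shell command python3 -m crank 'ROWS' [FORCE]. ROWS is JSON, a list that holds one entry, the list of rows, each a list of 5 numbers: the shift along the tool's x, y, z in mm, then the turn about the tool's z in degrees, then the opening, from -1 (shut) to 1 (fully open). A call has 1 to 20 rows; each row is the pose to reach, as a shift and turn from the pose commanded when the call began, along the tool's axes at that moment; what a row does not reach only later rows make up. A row lasts 1/10 s, in which the tool goes at most 50 mm and 8.59 degrees, less where a joint would pass 70% of its speed; a pose out of reach is approached as far as the arm can. A call with a gripper value outside its range is refused whole. The fingers move at their own pace and stop on an object; FORCE is the grip in N (left out, the last holds). Time passes only in rows, so rows that repeat a pose let the fingers close. It gives the time, the measured TCP pose, the force, the opening and the grip force at its end, in the units of the state.
- r.read_state(): the state, without advancing time (a new reading comes with each control period).
- r.camera(name): name is "scene" or "top"; returns a dict with "image" (420x560x3 uint8, red, green, blue), "vfov" (degrees; the focal length in pixels is half the picture's height over the tangent of half this angle, whatever the lens; pixels are square), "cx", "cy" (the principal point, pixels), "eye" and "attitude" of the camera in the world. Camera axes: x right, y down, z forward; pixel columns grow to the right and rows downward; lengths in m; the calibration is good to about 2 mm. A picture is of the moment at which its call begins. There is no depth.
- r.close_job(): hands the job in; it is judged then, once.
The state is a dict: "time": time; "joint_positions": joint angles; "joint_vel": joint speeds; "joint_torque": joint torques, N m; "ee_pos": TCP position; "eef_rot": TCP orientation; "ft_force": force on the tool from outside, world axes, zero at the start; "torque": the same for the moment, N m; "width": finger opening in m; "grip_force": force on a finger pad.
Only numpy, scipy, OpenCV 4.12 (cv2) and the standard library are available. Lean on these libraries where they do the work, as an engineer would, in place of code of your own. Each camera call takes 0.05 s, during which the arm holds its last target. There are 200 camera calls.

## Task

On the steel control plate, turn the large knurled dial with light fingertip strokes, without squeezing it, until its white pointer line clicks into the notch at the brass pin. Then push the round store button fully down with a fingertip and let it come back up. Leave the small dial and all the loose things around the plate where they are.

Things in the scene. Friction and masses are not known exactly. Their poses are not given: they have to be found in the camera images.
- dial (a joint): angle of the large dial, rad, growing clockwise seen from above; 0 = white pointer line at the brass pin. It clicks into a notch every 0.524 rad (black ticks), stops at -1.57 and 1.57, and starts one or two notches short of 0. Between notches a sprung ball pulls it to the nearer one. Turning takes up to 0.045 N m; a light stroke on its top or rim carries it
- dial_top (a point): centre of the flat top face of the large dial, on its axis. The dial is a black knurled disc (friction about 0.9), 96 mm across and 24 mm tall, its axis upright, on a round grey foot 128 mm across and 14 mm tall; the top face is 58 mm above the table. z is up; the pointer line runs outwards along this frame's +x
- dial_pointer (a point): outer end of the white pointer line, on the dial's top face 44 mm from its axis
- dial_mark (a point): top of the brass pin (10 mm across, 18 mm tall) that stands on the large dial's foot 58 mm from the dial's axis; its top is 8 mm below the dial's top face
- trim (a joint): angle of the small dial, rad; no notches, stiff; starts anywhere and must be left as it is
- trim_top (a point): centre of the top face of the small dial: black knurled disc 56 mm across, 22 mm tall, on a round grey foot 84 mm across; top face 56 mm above the table
- store (a joint): travel of the store button, m: 0 up, 0.006 fully down; it springs back, fully down takes 5 N
- store_top (a point): centre of the top of the store button: a grey round cap 36 mm across standing on a black collar 52 mm across on a square grey block 70 mm wide; its top is about 54 mm above the table and it goes straight down
- plate: the fixed steel control plate, 190 x 480 x 18 mm, origin at the centre of its underside on the table, long side along its y; the large dial, the small dial and the store button stand on it in a row along y, 150 mm apart, in any order
- head_a: bystander near the plate, loose: a standing chicory head (pale yellow, brown root), 130 mm tall, 54 mm across; origin at the centre of its underside
- head_b: bystander near the plate, loose: a second standing chicory head, same size; origin at the centre of its underside
- coupling: bystander near the plate, loose: a grey plastic pipe coupling standing on end, a tube 52 mm across, 50 mm tall; origin at the centre of its underside
- cup: bystander near the plate, loose: a white plastic cup, 70 mm across, 80 mm tall; origin at the centre of its underside
- flask: bystander near the plate, loose: a white jar with a cap, 60 mm across, 130 mm tall; origin at the centre of its underside
- plug: bystander near the plate, loose: a black rubber plug, 36 mm across, 25 mm tall; origin at the centre of its underside
- trim_edge (a point): outer end of the white pointer line of the small dial, 26 mm from its axis on its top face

How it is judged:
By the outcome, as a careful person would: the job done as asked, in the order asked, and still so for the second after the job is handed in, with the robot touching nothing.
It also fails if it takes over 38 s, if anything falls off the work surface, if the arm or the gripper's body presses on something with over 40 N, if the wrist force passes 120 N, or if a joint passes its speed limit or range.

## Working session

There is one attempt and no reset: what is moved stays moved. The work goes in short steps, Python scripts to look and compute and a shell command to move; the robot and the scene stay as the last step left them, time stands still between calls to the robot, and variables do not carry over. Pictures are saved under pics/ and viewed, at most 10 in all, crops included, and the job is handed in when it is done.

```bash
ls; mkdir -p pics
python3 - <<'E'
from bench import r
import cv2
s=r.read_state();print({k:s[k] for k in("time","ee_pos","eef_rot","ft_force","width")})
for n in("scene","top"):
    c=r.camera(n);print(n,c["vfov"],c["cx"],c["cy"],c["eye"],c["attitude"])
    cv2.imwrite(f"pics/{n}0.png",c["image"][:,:,::-1])
E
```

```text
pics
{'time': 0.0, 'ee_pos': array([0.17849853, 0.5985671 , 0.22174538]), 'eef_rot': array([ 1.44390999e-01,  9.89520454e-01, -7.10136012e-04, -8.48316757e-05]), 'ft_force': array([0.70037499, 0.25706363, 0.4937617 ]), 'width': 0.08683666829046563}
scene 56.23042282914704 282.58453196860694 210.81079867607454 [0.99429515 0.41924619 0.72872202] [ 0.34143426  0.87086023 -0.32622902 -0.13638079]
top 51.063663414522615 277.4344400328721 212.05578823126007 [0.42304531 0.0043183  0.8816355 ] [-0.69950636  0.70854859 -0.06822229  0.06320965]
```

View pics/top0.png

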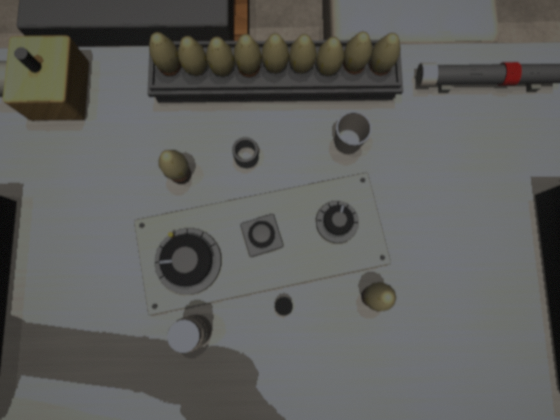

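View pics/scene0.png

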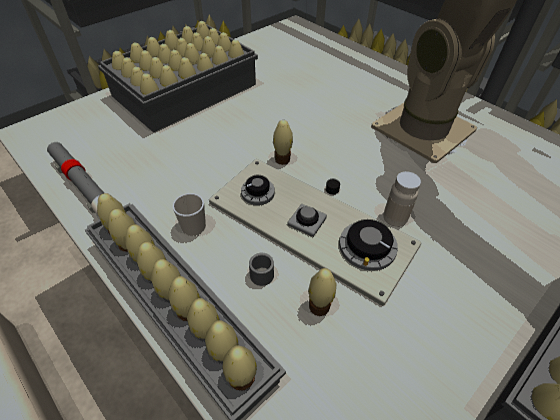

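Top view: the large dial is at (187,260) with its pointer to (160,262) and the pin near (171,235). The button is at (262,234) and the small dial at (337,220). Next I'll measure these properly.

```bash
cat > h.py <<'E'
import numpy as np,cv2
from scipy.spatial.transform import Rotation as R
def ray(c,u,v,z):
    f=c["image"].shape[0]/2/np.tan(np.radians(c["vfov"])/2)
    d=R.from_quat(c["attitude"]).apply([(u-c["cx"])/f,(v-c["cy"])/f,1]); e=np.array(c["eye"])
    return e+d*(z-e[2])/d[2]
def pix(c,p):
    f=c["image"].shape[0]/2/np.tan(np.radians(c["vfov"])/2)
    q=R.from_quat(c["attitude"]).inv().apply(np.array(p)-c["eye"]);return np.array([c["cx"]+f*q[0]/q[2],c["cy"]+f*q[1]/q[2]])
E
python3 - <<'E'
from bench import r
from h import *
c=r.camera("top");s=r.camera("scene")
im=c["image"]
print("corner screws z18",[ray(c,u,v,.018)[:2].round(4) for u,v in((142,225),(363,180),(382,257),(155,306))])
g=im.max(2)
def dark(x0,y0,x1,y1,t):
    m=(g[y0:y1,x0:x1]<t).astype(np.uint8)
    k=cv2.morphologyEx(m,cv2.MORPH_CLOSE,np.ones((5,5)))
    cs,_=cv2.findContours(k,cv2.RETR_EXTERNAL,cv2.CHAIN_APPROX_NONE)
    q=max(cs,key=cv2.contourArea);e=cv2.fitEllipse(cv2.convexHull(q));return e[0][0]+x0,e[0][1]+y0,e[1]
for n,b,t,z in(("dial",(150,222,226,296),45,.05),("store",(238,210,288,258),45,.045),("trim",(312,198,362,246),45,.048)):
    a=dark(*b,t);print(n,np.round(a[:2],1),a[2],ray(c,a[0],a[1],z).round(4))
    p=ray(c,a[0],a[1],z);print("  in scene",pix(s,p).round(1))
A=cv2.resize(im[215:305,140:300],None,fx=5,fy=5,interpolation=cv2.INTER_CUBIC)
A=np.clip(A.astype(float)*1.8,0,255).astype(np.uint8)
cv2.imwrite("pics/c1.png",A[:,:,::-1])
B=cv2.resize(s["image"][180:280,270:430],None,fx=5,fy=5,interpolation=cv2.INTER_CUBIC)
cv2.imwrite("pics/c2.png",np.clip(B.astype(float)*1.5,0,255).astype(np.uint8)[:,:,::-1])
E
```

```text
corner screws z18 [array([0.5628, 0.2662]), array([ 0.6497, -0.1774]), array([ 0.4933, -0.2071]), array([0.4051, 0.2344])]
dial [185.7 259.4] (51.90800094604492, 53.447330474853516) [0.4909 0.1714 0.05  ]
  in scene [368.6 236.9]
store [261.3 233.8] (24.874914169311523, 25.333375930786133) [0.5384 0.0289 0.045 ]
  in scene [306.7 213.1]
trim [338.1 219.7] (29.375389099121094, 29.588258743286133) [ 0.5637 -0.1192  0.048 ]
  in scene [256.5 184. ]
```

View pics/c1.png

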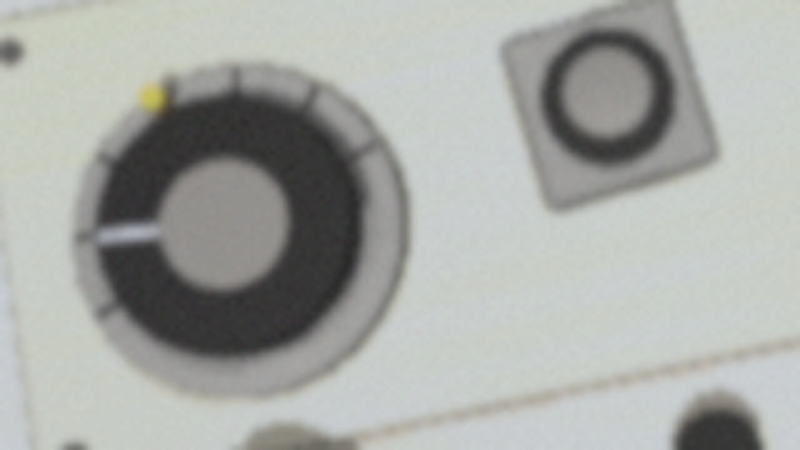

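View pics/c2.png

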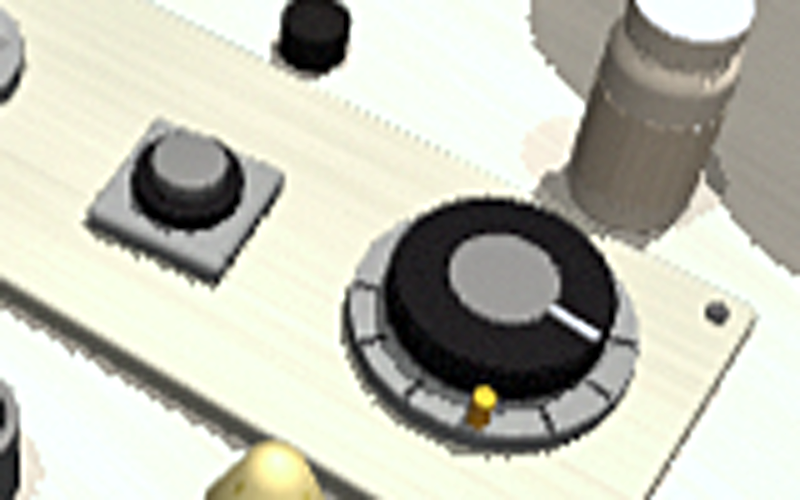

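The crops show the large dial's centre at about (184.4,259.4), its pointer at roughly 9 o'clock and the pin at about 11 o'clock. That means two notches clockwise. The store cap is at (260.6,232.6). The flask and head_a are as tall as the gripper body will hang, so I'll check clearances.

Run:
```python
from bench import r
from h import *
c=r.camera("top");s=r.camera("scene")
D1=ray(c,184.4,259.4,.058);D2=ray(s,370.6,235.2,.058)
S1=ray(c,260.6,232.6,.054);S2=ray(s,270+190/5-.4,180+160/5-.4,.054)
print("dial",D1,D2);print("store",S1,S2)
P1=ray(c,159.3,262,.058);M=ray(c,170,234,.05);P2=ray(s,270+119.5,180+66.8,.058);M2=ray(s,270+96.6,180+78.6,.05)
a=lambda p,d:np.degrees(np.arctan2(*(p-d)[1::-1]))
D=(D1+D2)/2
for p in(P1,P2,M,M2):print(a(p,D),np.linalg.norm((p-D)[:2]))
print("flask top",ray(c,184,336,.13),ray(s,406,181,.13));print("head_a tip",ray(c,170,155,.125),ray(s,322,270,.125))
print("head_b",ray(c,386,297,.125),"cup",ray(c,352,125,.08))
t=r.read_state();Rt=R.from_quat(t["eef_rot"]);p=t["ee_pos"]
L=np.array([-.192,.981,0])
for n,q in(("dial",D),("store",(S1+S2)/2)):print(n,q,"tool shift mm",(Rt.inv().apply(q-p)*1000).round(1))
print(Rt.as_matrix().round(3),t["ft_force"])
```

```text
dial [0.4903501  0.17221905 0.058     ] [0.48992479 0.17435216 0.058     ]
store [0.53957556 0.0298629  0.054     ] [0.5395287  0.03217964 0.054     ]
95.04381247258083 0.04569946194542367
96.24011338601447 0.048000502836649035
30.538393359472114 0.05744858061925131
32.62703484307065 0.05812498290010272
flask top [0.35836535 0.15495733 0.13      ] [0.3674798  0.15878033 0.13      ]
head_a tip [0.67192943 0.18914175 0.125     ] [0.66873173 0.18924809 0.125     ]
head_b [ 0.4169849  -0.18377843  0.125     ] cup [ 0.74310867 -0.148555    0.08      ]
dial [0.49013744 0.17328561 0.058     ] tool shift mm [-420.2 -318.7  164.5]
store [0.53955213 0.03102127 0.054     ] tool shift mm [-508.2 -440.9  168.5]
[[-0.958  0.286 -0.   ]
 [ 0.286  0.958 -0.   ]
 [-0.    -0.    -1.   ]] [-0.20410681  0.02840162  0.15761152]
```

```bash
python3 -m crank '[[[-437,-292,0,-58.6,-1],[-437,-292,0,-58.6,-1],[-437,-292,0,-58.6,-1],[-437,-292,0,-58.6,-1],[-437,-292,0,-58.6,-1],[-437,-292,0,-58.6,-1],[-437,-292,0,-58.6,-1],[-437,-292,0,-58.6,-1],[-437,-292,0,-58.6,-1],[-437,-292,0,-58.6,-1],[-437,-292,0,-58.6,-1],[-437,-292,0,-58.6,-1],[-437,-292,0,-58.6,-1],[-437,-292,0,-58.6,-1],[-437,-292,0,-58.6,-1],[-437,-292,0,-58.6,-1],[-437,-292,0,-58.6,-1],[-437,-292,0,-58.6,-1]]]' 5
python3 - <<'E'
from bench import r
from h import *
t=r.read_state();Rt=R.from_quat(t["eef_rot"]);print(t["time"],Rt.as_matrix().round(3),t["joint_positions"],t["joint_vel"].round(2),t["ft_force"],t["width"])
print(Rt.inv().apply(np.array([.514,.194,.064])-t["ee_pos"])*1000)
E
```

```text
time: 2.1
ee_pos: [0.5137, 0.1946, 0.2225]
eef_rot: [-0.359, 0.933, 0.0, 0.0]
ft_force: [0.5, -0.5, -0.3]
width: 0.0002
grip_force: 0.0
2.1 [[-0.743 -0.67  -0.   ]
 [-0.67   0.743  0.   ]
 [-0.     0.    -1.   ]] [-0.63379038  0.16154976  0.2116342   1.67580071 -0.03510606  1.30790541
  1.88866889] [ 0. -0.  0.  0.  0. -0. -0.] [ 0.45633788 -0.4612094  -0.31910753] 0.00020497087834413805
[  0.21446755  -0.61739837 158.54566191]
```

```bash
python3 -m crank '[[[0,0,50,0,-1],[0,0,100,0,-1],[0,0,135,0,-1],[0,0,150,0,-1],[0,0,158,0,-1],[0,0,160,0,-1],[0,0,162,0,-1],[0,0,162,0,-1],[0,0,162,0,-1]]]'
```

```text
time: 3.0
ee_pos: [0.5144, 0.1946, 0.0614]
eef_rot: [-0.358, 0.934, 0.0, 0.001]
ft_force: [0.5, 0.2, -0.4]
width: 0.0007
grip_force: 0.0
```

```bash
python3 -m crank '[[[0,0,1,0,-1],[0,0,2,0,-1],[0,0,2.5,0,-1],[0,0,2.5,0,-1]]]'
```

```text
time: 3.4
ee_pos: [0.5141, 0.1943, 0.0584]
eef_rot: [-0.358, 0.934, 0.0, 0.0]
ft_force: [-1.1, 0.7, 5.3]
width: 0.0006
grip_force: 2.1
```

```bash
python3 -m crank '[[[0.1,-2.8,0,5,-1],[0.5,-5.6,0,10,-1],[1.1,-8.3,0,15,-1],[1.9,-10.9,0,20,-1],[3,-13.5,0,25,-1],[4.3,-16,0,30,-1],[4.3,-16,0,30,-1]]]'
python3 - <<'E'
from bench import r
from h import *
c=r.camera("top")
A=cv2.resize(c["image"][215:305,140:300],None,fx=5,fy=5,interpolation=cv2.INTER_CUBIC)
s=r.camera("scene")["image"]
B=cv2.resize(s[180:280,270:430],None,fx=5,fy=5,interpolation=cv2.INTER_CUBIC)
cv2.imwrite("pics/c3.png",B[:,:,::-1])
E
```

```text
time: 4.1
ee_pos: [0.5218, 0.1799, 0.0585]
eef_rot: [-0.104, 0.995, 0.0, 0.001]
ft_force: [0.6, 0.6, 4.4]
width: 0.0007
grip_force: 2.0
```

View pics/c3.png

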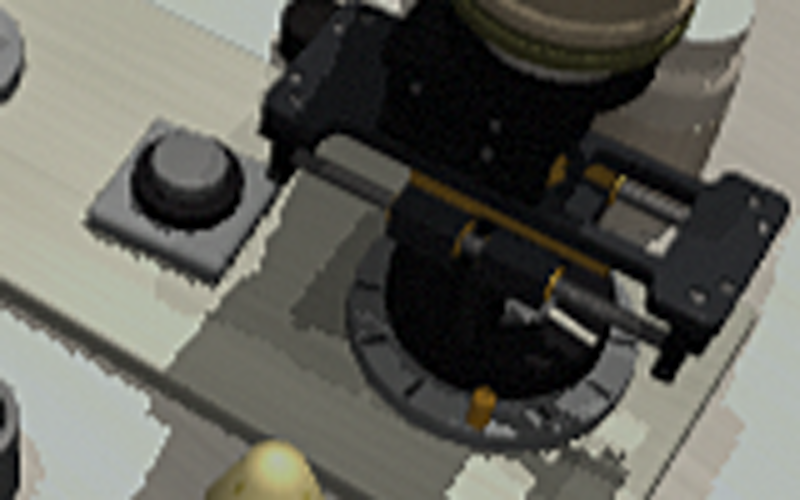

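The pointer still runs from about (550,310) to (597,340) in the crop, so the tip slid over the dial without carrying it. I'll go back, move outward a little and press somewhat more firmly.

```bash
python3 -m crank '[[[0,0,-8,0,-1],[0.6,19.6,-8,-8,-1],[0.6,19.6,-8,-16,-1],[0.6,19.6,-8,-24,-1],[0.6,19.6,-8,-32,-1],[0.6,19.6,-4,-32,-1],[0.6,19.6,-1,-32,-1],[0.6,19.6,0,-32,-1],[0.6,19.6,0.5,-32,-1],[0.6,19.6,0.5,-32,-1]]]'
```

```text
time: 5.2
ee_pos: [0.5168, 0.1983, 0.0583]
eef_rot: [-0.373, 0.928, -0.0, -0.0]
ft_force: [-3.6, -1.5, 10.3]
width: 0.0003
grip_force: 5.4
```

```bash
python3 -m crank '[[[0.1,-3.2,0,5,-1],[0.6,-6.4,0,10,-1],[1.3,-9.6,0,15,-1]]]'
python3 - <<'E'
from bench import r
from h import *
t=r.read_state();print(t["ft_force"],t["torque"],R.from_quat(t["eef_rot"]).inv().apply(t["ft_force"]))
i=r.camera("scene")["image"][180:280,270:430]
m=(i.min(2)>120).astype(np.uint8);n,l,st,ce=cv2.connectedComponentsWithStats(m)
for k in range(1,n):
  if 290-270<ce[k][0]<130 and 375-270<=ce[k][0]+0 <130 and 50<ce[k][1]<85:print(st[k],ce[k])
cv2.imwrite("pics/c4.png",cv2.resize(i,None,fx=5,fy=5,interpolation=cv2.INTER_CUBIC)[:,:,::-1])
E
```

```text
time: 5.5
ee_pos: [0.5224, 0.1909, 0.0583]
eef_rot: [-0.247, 0.969, 0.0, -0.0]
ft_force: [-4.5, 0.1, 10.6]
width: 0.0003
grip_force: 5.4
[-4.51699382  0.12117866 10.57805549] [-0.18543603  1.20721648 -0.06080756] [  3.9075168    2.27686648 -10.57640614]
[124  63   1   1   1] [124.  63.]
[109  64   2   3   4] [109.5  65. ]
[114  70   1   2   2] [114.   70.5]
```

View pics/c4.png

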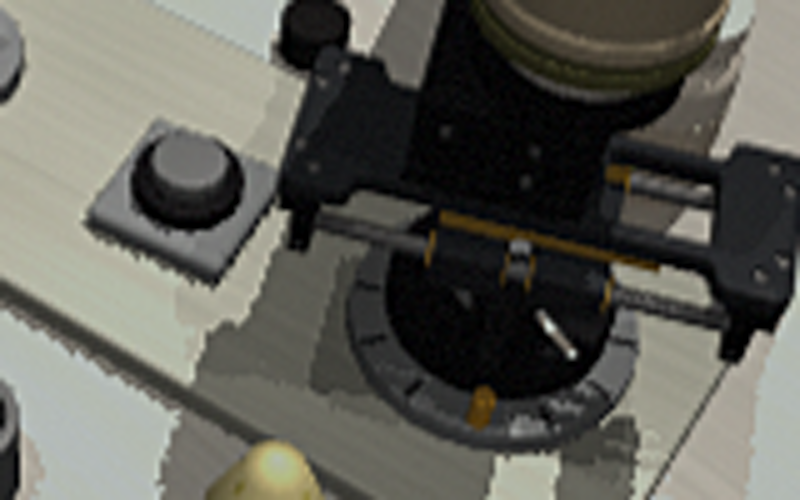

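The pointer is now at about (540,310) to (572,357), so the dial is being carried, with 2.3 N tangential. I'll continue the stroke.

```bash
python3 -m crank '[[[0.1,-3.2,0,5,-1],[0.6,-6.4,0,10,-1],[1.3,-9.6,0,15,-1],[2.2,-12.7,0,20,-1],[3.5,-15.6,0,25,-1],[5,-18.5,0,30,-1],[6.7,-21.2,0,35,-1]]]'
python3 - <<'E'
from bench import r
from h import *
t=r.read_state();print(R.from_quat(t["eef_rot"]).inv().apply(t["ft_force"]))
i=r.camera("scene")["image"][180:280,270:430]
cv2.imwrite("pics/c5.png",cv2.resize(i,None,fx=5,fy=5,interpolation=cv2.INTER_CUBIC)[:,:,::-1])
E
```

```text
time: 6.25
ee_pos: [0.5268, 0.1697, 0.0583]
eef_rot: [0.055, 0.998, 0.001, -0.0]
ft_force: [-4.1, 2.0, 9.4]
width: 0.0007
grip_force: 4.9
[ 4.33091246  1.53313451 -9.3922805 ]
```

View pics/c5.png

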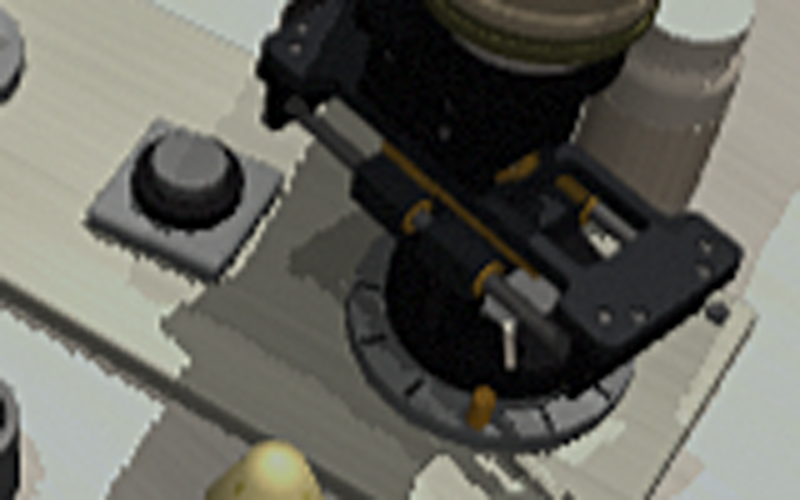

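The pointer's outer end is now at crop (511,366), close to the pin at (484,398).

Run:
```python
from bench import r
from h import *
s=r.camera("scene");D=np.array([.4901,.1733,.058])
for u,v in((511,366),(506,320)):
    p=ray(s,270+u/5-.4,180+v/5-.4,.058);print(p,np.degrees(np.arctan2(p[1]-D[1],p[0]-D[0])),np.linalg.norm((p-D)[:2]))
```

```text
[0.52492946 0.20528502 0.058     ] 42.562264383775734 0.047287768493746093
[0.50754094 0.18886185 0.058     ] 41.741245277210055 0.023374292045131966
```

```bash
python3 -m crank '[[[0.1,-2.6,0,4,-1],[0.3,-4.8,0,7,-1],[0.3,-4.8,0,7,-1],[0.3,-4.8,-4,7,-1],[0.3,-4.8,-30,7,-1],[0.3,-4.8,-75,7,-1],[0.3,-4.8,-120,7,-1],[0.3,-4.8,-140,7,-1],[0.3,-4.8,-140,7,-1]]]'
python3 - <<'E'
from bench import r
from h import *
t=r.read_state();Rt=R.from_quat(t["eef_rot"]);print(t["joint_positions"])
print(Rt.inv().apply(np.array([.5396,.031,.064])-t["ee_pos"])*1000,Rt.as_matrix().round(2))
E
```

```text
time: 7.25
ee_pos: [0.5277, 0.1646, 0.2009]
eef_rot: [0.114, 0.993, 0.002, 0.002]
ft_force: [0.9, -0.7, -0.1]
width: 0.0006
grip_force: 0.0
[-0.73931422  0.18236035  0.40159509  1.71077319 -0.07541494  1.25813012
  1.02093984]
[ -41.39061232 -127.92897236  136.63422046] [[-0.97  0.23  0.  ]
 [ 0.23  0.97  0.  ]
 [-0.    0.   -1.  ]]
```

Move above the button, keeping height, then check the dial with it uncovered. I'll also align the tool with the plate (-24°).

```bash
python3 -m crank '[[[-41.4,-128,0,-24,-1],[-41.4,-128,0,-24,-1],[-41.4,-128,0,-24,-1],[-41.4,-128,0,-24,-1],[-41.4,-128,0,-24,-1],[-41.4,-128,0,-24,-1]]]'
python3 - <<'E'
from bench import r
from h import *
t=r.read_state();Rt=R.from_quat(t["eef_rot"])
print(Rt.inv().apply(np.array([.5396,.031,.064])-t["ee_pos"])*1000)
s=r.camera("scene")["image"][180:280,270:430];c=r.camera("top")["image"][215:305,140:240]
A=cv2.resize(s,None,fx=4.5,fy=4.5,interpolation=cv2.INTER_CUBIC)
cv2.imwrite("pics/c6.png",A[:,:,::-1])
E
```

```text
time: 7.85
ee_pos: [0.5373, 0.0314, 0.1968]
eef_rot: [-0.095, 0.995, 0.0, -0.001]
ft_force: [0.2, 0.6, 0.0]
width: 0.0004
grip_force: 0.0
[ -2.36790767  -0.91813637 132.7543977 ]
```

View pics/c6.png

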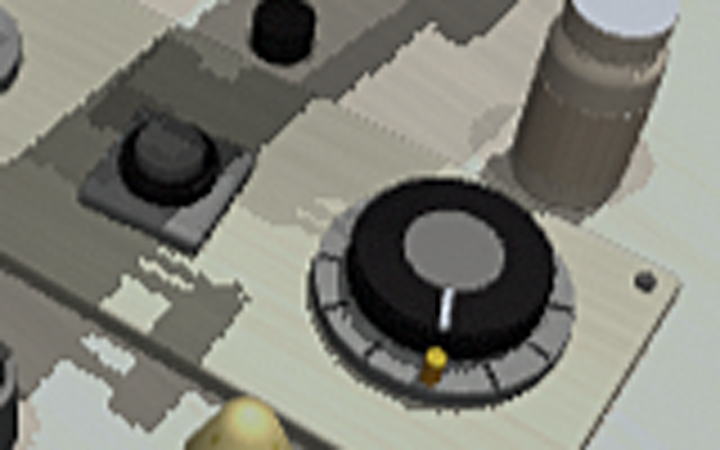

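The pointer (447,292)–(444,328) lines up with the pin at (435,357), so the dial is home. Next, the button: approach it, then press slowly.

```bash
python3 - <<'E'
from bench import r
from h import *
s=r.camera("scene");D=np.array([.4901,.1733,.058])
for u,v,z in((444,328,.058),(447,292,.058),(436,354,.05)):
    p=ray(s,270+u/4.5-.4,180+v/4.5-.4,z);print(np.degrees(np.arctan2(p[1]-D[1],p[0]-D[0])))
E
python3 -m crank '[[[-2.4,-1,50,0,-1],[-2.4,-1,100,0,-1],[-2.4,-1,125,0,-1],[-2.4,-1,134,0,-1],[-2.4,-1,138,0,-1],[-2.4,-1,138,0,-1]]]'
```

```text
33.7248560358197
32.827243425668904
32.278724898497465
time: 8.6
ee_pos: [0.5409, 0.0301, 0.0604]
eef_rot: [-0.096, 0.995, 0.0, 0.001]
ft_force: [0.2, 0.4, -0.3]
width: 0.0002
grip_force: 0.0
```

```bash
python3 -m crank '[[[0,0,3,0,-1],[0,0,6,0,-1],[0,0,8,0,-1],[0,0,10,0,-1],[0,0,11.5,0,-1],[0,0,11.5,0,-1]]]'
```

```text
time: 9.2
ee_pos: [0.541, 0.0299, 0.0486]
eef_rot: [-0.096, 0.995, 0.0, 0.001]
ft_force: [1.5, 0.1, 5.0]
width: 0.0002
grip_force: 2.4
```

```bash
python3 -m crank '[[[0,0,0.7,0,-1],[0,0,1.2,0,-1],[0,0,1.2,0,-1],[0,0,1.2,0,-1]]]'
```

```text
time: 9.6
ee_pos: [0.5411, 0.0299, 0.0483]
eef_rot: [-0.096, 0.995, 0.0, 0.001]
ft_force: [-2.6, 1.3, 16.1]
width: 0.0003
grip_force: 8.2
```

The force rose sharply to 16 N while the tip moved only 0.3 mm, so the button is on its stop. Retreat.

```bash
python3 -m crank '[[[0,0,-3,0,-1],[0,0,-8,0,-1],[0,0,-20,0,-1],[0,0,-60,0,-1],[0,0,-110,0,-1],[0,0,-150,0,-1],[0,0,-170,0,-1],[0,0,-170,0,-1],[0,0,-170,0,-1],[0,0,-170,0,-1]]]'
python3 - <<'E'
from bench import r
from h import *
s=r.camera("scene")
cv2.imwrite("pics/f.png",s["image"][:,:,::-1])
E
```

```text
time: 10.6
ee_pos: [0.5393, 0.0295, 0.2156]
eef_rot: [-0.096, 0.995, -0.0, -0.001]
ft_force: [-1.1, 0.9, -0.4]
width: 0.0008
grip_force: 0.0
```

View pics/f.png

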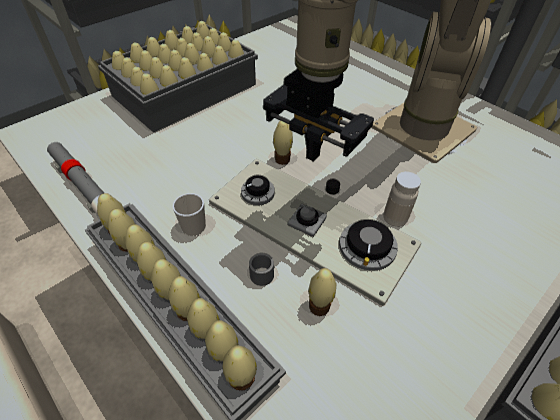

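The pointer (370,248) is at the pin (367,260). The button is back up at (307,214), and nothing else has moved.

```bash
python3 -c "
from bench import r
print(r.close_job())"
```

```text
the job is handed in; nothing more can be done
None
```

The job is handed in at about 10.6 s: the large dial's pointer clicked in at the brass pin, the store button was then pushed to its stop and came back up, and the final picture shows everything else in place; the first dial stroke slipped, so the second pressed harder, at about 10 N.

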